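# Pack the coffee accessories into their storage box and close it

### The job

Put the three loose coffee accessories on the counter (the tamper, the measuring scoop and the milk frother) into the grey storage box, and then put the wooden lid on the box so that its lip drops inside the rim and it sits flat all round. The lid only goes down if nothing sticks up. Do not knock over or push around the mug, the jar and the bowl.

Things in the scene. Friction and masses are not known exactly. Their poses are not given: they have to be found in the camera images.
- box: Open-topped grey painted rectangular storage box, fixed to the counter, outside 260 x 200 mm, 75 mm high, walls 4 mm, floor 4 mm thick (inside 252 x 192 mm, 71 mm deep). Origin at the centre of its underside on the counter; x along the 260 mm side, z up. It is the same turned half round.
- lid: Loose wooden lid, lying handle up. Plate 270 x 210 x 10 mm; under it a dark rubber lip 242 x 182 mm outside, 8 mm deep, fits inside the box rim with 5 mm play each side. Origin: centre of the lip's lower edge (67 mm above the box's origin when closed); plate 8 to 18 mm above it. x along the 270 mm side, z up. 0.35 kg.
- lid_grip (a point): Middle of the wooden grip bar on the centre of the lid: bar 80 mm long (along the lid's x), 18 mm wide, from 18 to 48 mm above the lid's origin; this point is 33 mm above that origin.
- tamper: Short coffee tamper standing upright, 55 mm high: round steel foot of 50 mm diameter (13 mm thick), narrow 24 mm neck, dark wooden knob of 36 mm diameter from 34 to 50 mm above the foot. Origin at the centre of the foot's underside, z up along its axis. 0.3 kg.
- scoop: Steel coffee scoop standing on its flat cup, 136 mm long. Cup 46 mm across, 30 mm high, centred at x = -45 mm; straight flat handle 12 mm wide, 6 mm thick, centre line 26 mm above the underside, from the cup to x = +68 mm. Origin at the underside's height, below the handle, 45 mm from the cup's centre; x along the handle away from the cup, z up. 0.06 kg.
- frother: Hand-held milk frother lying on the counter: black oblong handle 115 mm long, 28 mm wide, 26 mm high from x = -95 to +20 mm, then a thin steel rod and a small flat whisk disc of 22 mm diameter ending at x = +95 mm, 14 mm above the counter. Origin at mid-length at the height of the underside; x along it towards the whisk, z up. 0.1 kg.
- frother_grip (a point): Centre of the frother's black handle, 13 mm above its underside; a good place to grip it, across its 28 mm width.
- mug: White ceramic mug, 80 mm diameter, 92 mm high, bystander. Origin at the centre of its underside; handle at +y.
- jar: Amber glass jar with a steel cap, 76 mm diameter, 115 mm high, bystander. Origin at the centre of its underside.
- bowl: Small low blue ceramic bowl, 84 mm diameter, 38 mm high, bystander. Origin at the centre of its underside.
Things that resemble listed ones, but are neither listed nor needed, are in the scene too. Several things have the shape of the frother; the one meant has the colours described above. Of the things shaped like the tamper, the steel one is meant.

How it is judged:
On the way:
1. the tamper, the scoop and the frother are all in the box, let go (x of tamper in the frame of box between -0.13 and 0.13 m and y of tamper in the frame of box between -0.1 and 0.1 m and z of tamper in the frame of box between -0.005 and 0.065 m and x of scoop in the frame of box between -0.13 and 0.13 m and y of scoop in the frame of box between -0.1 and 0.1 m and z of scoop in the frame of box between -0.005 and 0.065 m and x of frother in the frame of box between -0.13 and 0.13 m and y of frother in the frame of box between -0.1 and 0.1 m and z of frother in the frame of box between -0.005 and 0.065 m and contact force between the fingers and tamper below 0.1 N and contact force between the fingers and scoop below 0.1 N and contact force between the fingers and frother below 0.1 N), for 0.2 s.
At the end, for the whole second after the job is handed in: The origins of tamper, scoop and frother lie within the box's outline and less than 65 mm above its underside; the lid is seated on the box: its origin 63 to 70 mm above the box's origin and within 12 mm of it sideways, level within 0.03 rad, its long side along the box's within 0.1 rad, at rest (x of tamper in the frame of box between -0.13 and 0.13 m and y of tamper in the frame of box between -0.1 and 0.1 m and z of tamper in the frame of box between -0.005 and 0.065 m and x of scoop in the frame of box between -0.13 and 0.13 m and y of scoop in the frame of box between -0.1 and 0.1 m and z of scoop in the frame of box between -0.005 and 0.065 m and x of frother in the frame of box between -0.13 and 0.13 m and y of frother in the frame of box between -0.1 and 0.1 m and z of frother in the frame of box between -0.005 and 0.065 m and z of lid in the frame of box between 0.063 and 0.07 m and horizontal distance between lid and box below 0.012 m and angle between lid's own z axis and vertical below 0.03 rad and angle between the x axis of lid and the x axis of box, either way round below 0.1 rad and linear speed of lid below 0.02 m/s); the robot touches nothing.
It fails at once if the mug is pushed more than 30 mm or tipped over (distance of mug from where it was at the start of the episode above 0.03 m or angle between mug's own z axis and vertical above 0.4 rad).
It fails at once if the jar is pushed more than 30 mm or tipped over (distance of jar from where it was at the start of the episode above 0.03 m or angle between jar's own z axis and vertical above 0.4 rad).
It fails at once if the bowl is pushed more than 30 mm or tipped over (distance of bowl from where it was at the start of the episode above 0.03 m or angle between bowl's own z axis and vertical above 0.4 rad).
It also fails if it takes over 64 s, if anything falls off the work surface, if the arm or the gripper's body presses on something with over 40 N, if the wrist force passes 120 N, or if a joint passes its speed limit or range.

### The arm

A 6-joint arm with a two-finger parallel gripper is mounted at the origin on the work surface. World frame = base frame: x ahead of the robot, y to its left, z up, the work surface at z = 0. Lengths are in m, angles in rad, forces in N, time in s.
With the tool pointing down it reaches from about 0.35 to 0.8 m from the base axis. Payload 7.3 kg.
Tool frame: the origin (TCP) lies between the finger pads; the fingertips stand 25 mm ahead of it and the grasp point (between the pads) lies 6 mm ahead of it (r.tip_extent is the distance from the TCP to the fingertips, in m); z points along the fingers, y is the line along which they close (so a half turn about z gives the same grasp; the last joint's range is limited). The gripper opens to 85 mm and grips with 20 to 120 N. Pads are 22 mm wide; open, the fingers measure 114 mm over their backs; the gripper's body (76 mm by 85 mm) begins 54 mm behind the grasp point. The pads swing forward as they close: fully open they stand 13 mm farther back than shut.
Start: joints at [1.002, 0.342, 1.524, -0, 1.275, -0.146], TCP at [0.215, 0.479, 0.256] pointing down, gripper open.
Joint ranges: [-2.53, 2.53], [-0.77, 2.02], [0.04, 2.7], [-1, 4.14], [0.28, 2.66], [-3.11, 3.11]. Speed limits (rad/s): [2.57, 2.57, 3.14, 3.14, 3.14, 3.14].

### API

Orientations are given as a unit quaternion [x, y, z, w].
In Python, from workcell import r, command_gripper, optics gives the robot as it stands. The module is installed in compiled form; this text tells all that it offers. Calls block until the motion is done:
- r.reach(position, orientation): joint-space move of the TCP to a pose.
- r.move_straight(position, orientation=None, speed=0.15, max_force=None): straight line of the TCP; orientation=None keeps the orientation; speed is the mean speed in m/s. With max_force (N) it stops when the force on the tool has changed by that much, and returns True; else False.
- r.movej(angles): joint-space move.
- command_gripper(opening, force=None): finger opening in m; force is the grip in N (None keeps the last); returns when the fingers have stopped.
- r.hold(seconds).
- r.solve_ik(position, orientation): joint angles nearest the present ones, or None.
- r.read_state(): the state.
- optics.get_image(name): name is "scene" or "top" or "wrist"; returns (picture, depth): 384x512x3 uint8, red, green, blue; 384x512 float32, m along the optical axis (not along the pixel's ray), 0 where there is no reading.
- optics.camera_model(name): a dict with "K" (3x3 intrinsics, pixels), "R" (3x3) and "t" (3): a world point X has camera coordinates R X + t; the wrist camera has in their place "tool_from_camera" (4x4, takes a point from camera to tool coordinates, whose origin is the TCP and whose axes are the flange's). Camera axes: x right, y down, z forward; pixel columns grow to the right and rows downward; lengths in m; the calibration is good to about 2 mm. The wrist camera is an equidistant fisheye: a pixel r from the principal point sees the ray r / f radians off the axis. A picture is of the moment at which its call begins: read the wrist's pose just before it. camera_model takes no time and is no camera call.
A pose or a line that the arm cannot do raises r.PlanningError and nothing moves.
- r.finish_job(): hands the job in; it is judged then, once.
The state is a dict: "time_s": time; "joint_positions": joint angles; "dq": joint speeds; "tau": joint torques, N m; "eef_pos": TCP position; "eef_rot": TCP orientation; "contact_force": force on the tool from outside, world axes, zero at the start; "torque": the same for the moment, N m; "grip_width": finger opening in m; "grip_force": force on a finger pad.
Only numpy, scipy, OpenCV 4.12 (cv2) and the standard library are available. Lean on these libraries where they do the work, as an engineer would, in place of code of your own. Each camera call takes 0.05 s, during which the arm holds its last target. There are 200 camera calls.

## Working session

There is one attempt and no reset: what is moved stays moved. The work goes in short steps, each a Python script; the robot and the scene stay as the last script left them, time stands still between calls to the robot, and variables do not carry over. Pictures are saved under pics/ and viewed, at most 10 in all, crops included, and the job is handed in when it is done.

```bash
mkdir -p pics; cat > h.py <<'E'
import numpy as np, cv2
from workcell import r, command_gripper, optics
def grab(n):
    im,d=optics.get_image(n); m=optics.camera_model(n); np.savez('pics/'+n+'.npz',im=im,d=d,**{k:np.array(v) for k,v in m.items()}); return im,d,m
def pts(d,m):
    K=np.array(m['K']);R=np.array(m['R']);t=np.array(m['t'])
    v,u=np.mgrid[:384,:512]
    c=np.stack([(u-K[0,2])/K[0,0]*d,(v-K[1,2])/K[1,1]*d,d],-1)
    return (c-t)@R
E
python3 - <<'E'
from h import *
ims=[]
for n in('scene','top'):
    im,d,m=grab(n); cv2.imwrite(f'pics/{n}.png',cv2.resize(im[:,:,::-1],(800,600),interpolation=cv2.INTER_CUBIC))
    print(n,np.array(m['t']),-np.array(m['R']).T@np.array(m['t']))
print(r.read_state()['eef_rot'],r.read_state()['time_s'])
E
```

```text
scene [-0.08983666 -0.33428319  1.29453291] [ 1.11454567 -0.11218243  0.73541443]
top [0.02277097 0.48783366 1.33882267] [0.27527    0.00500775 1.39826596]
[ 2.09834666e-01  9.77736658e-01 -6.26728096e-04 -2.19437192e-04] 0.1
```

View pics/top.png

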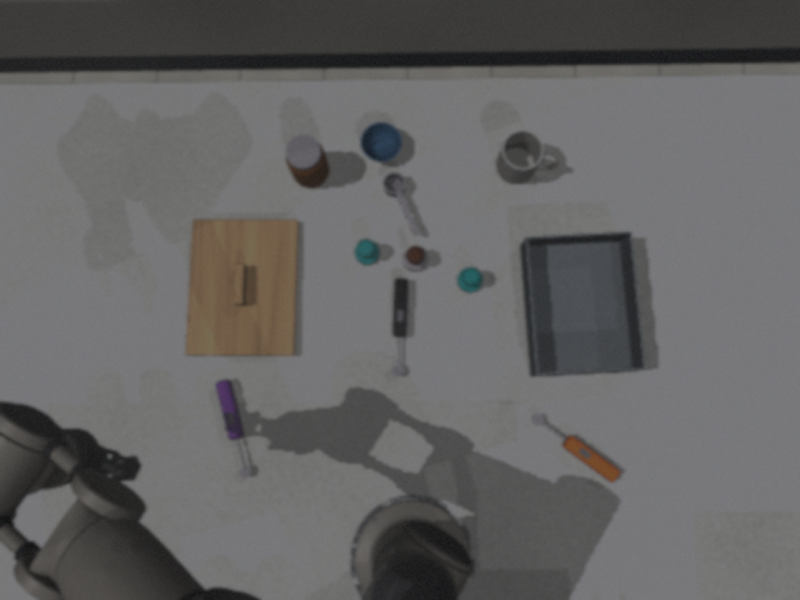

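View pics/scene.png

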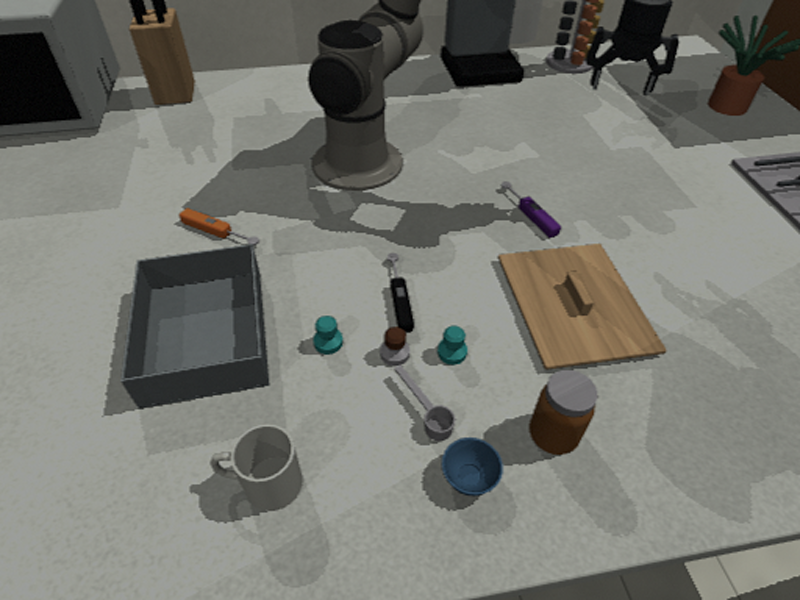

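Top view (800x600 pixels): the steel tamper with the brown knob is at (415,258); its teal lookalikes are at (367,251) and (470,279). The black frother is at (401,310), with purple (230,410) and orange (592,457) lookalikes. The scoop cup is at (395,185) and its handle end at (422,232). The lid is at (243,287), the box at (583,304), the jar at (307,162), the bowl at (381,142) and the mug at (520,157). I choose the brown/steel tamper and the black frother.

```bash
cat > meas.py <<'E'
from h import *
P={};I={}
for n in('scene','top'):
    f=np.load(f'pics/{n}.npz'); P[n]=pts(f['d'],f); I[n]=f['im']
def ray(u,v,z,n='top'):
    f=np.load(f'pics/{n}.npz');d=f['R'].T@np.linalg.inv(f['K'])@[u,v,1];c=-f['R'].T@f['t'];return c+d*(z-c[2])/d[2]
s=1.5625
for nm,u,v,z in[('tamper',415,256,.05),('scoopcup',395,185,.03),('sc end',422,232,.026),('frh0',401,280,.026),('frh1',400,335,.026),('whisk',400,371,.014),('lid',243,287,.02),('box',583,304,.0),('jar',304,150,.115),('bowl',381,140,.038),('mug',522,150,.092)]:
    u/=s;v/=s;p=ray(u,v,z); print(nm,p.round(3),'depthpt',P['top'][int(v),int(u)].round(3))
def box(n,x0,x1,y0,y1,z0,z1):
    p=P[n];return (p[...,0]>x0)&(p[...,0]<x1)&(p[...,1]>y0)&(p[...,1]<y1)&(p[...,2]>z0)&(p[...,2]<z1)
for n in P:
    print(n,'table z',np.median(P[n][box(n,.3,.6,-.3,.3,-.02,.008)][:,2]).round(4))
    for nm,b in dict(lid=(.25,.6,.2,.55,.012,.024),grip=(.25,.6,.2,.55,.035,.06),boxrim=(.25,.6,-.45,-.1,.069,.085)).items():
        q=P[n][box(n,*b)]
        if len(q)>5:print(n,nm,len(q),np.median(q[:,2]).round(4),cv2.minAreaRect(q[:,:2].astype(np.float32)))
im=I['top'][90:260,195:345];cv2.imwrite('pics/c.png',cv2.resize(im[:,:,::-1],(700,793*700//700))[:600] if 0 else cv2.resize(np.clip(im[:,:,::-1]*1.6,0,255).astype(np.uint8),None,fx=3.5,fy=3.5,interpolation=cv2.INTER_CUBIC))
E
python3 meas.py
```

```text
tamper [ 0.563 -0.012  0.05 ] depthpt [ 0.563 -0.01   0.064]
scoopcup [0.711 0.025 0.03 ] depthpt [0.721 0.028 0.002]
sc end [ 0.616 -0.027  0.026] depthpt [ 0.625 -0.027 -0.003]
frh0 [0.522 0.015 0.026] depthpt [0.524 0.017 0.018]
frh1 [0.415 0.018 0.026] depthpt [0.416 0.018 0.026]
whisk [0.347 0.019 0.014] depthpt [0.348 0.019 0.017]
lid [0.513 0.323 0.02 ] depthpt [0.51  0.318 0.045]
box [ 0.474 -0.34   0.   ] depthpt [ 0.476 -0.339  0.002]
jar [0.754 0.193 0.115] depthpt [0.753 0.194 0.118]
bowl [0.801 0.052 0.038] depthpt [0.815 0.055 0.009]
mug [ 0.757 -0.217  0.092] depthpt [ 0.79  -0.232  0.002]
scene table z 0.0002
scene lid 3997 0.0181 ((0.4258086085319519, 0.3256213665008545), (0.21221718192100525, 0.3500508964061737), 89.39144897460938)
scene grip 201 0.047 ((0.5166599154472351, 0.3234454393386841), (0.019484801217913628, 0.08068123459815979), 89.66949462890625)
scene boxrim 654 0.074 ((0.4695420265197754, -0.3262213468551636), (0.26495999097824097, 0.20101886987686157), 2.6476335525512695)
top table z 0.0005
top lid 4621 0.0183 ((0.4257594347000122, 0.3291046619415283), (0.2118859589099884, 0.34934139251708984), 89.16534423828125)
top grip 179 0.0477 ((0.5163741707801819, 0.32699552178382874), (0.020251689478754997, 0.08048336952924728), 87.54812622070312)
top boxrim 516 0.0744 ((0.4689730405807495, -0.3230566084384918), (0.260994017124176, 0.2020879089832306), 2.3678243160247803)
```

View pics/c.png

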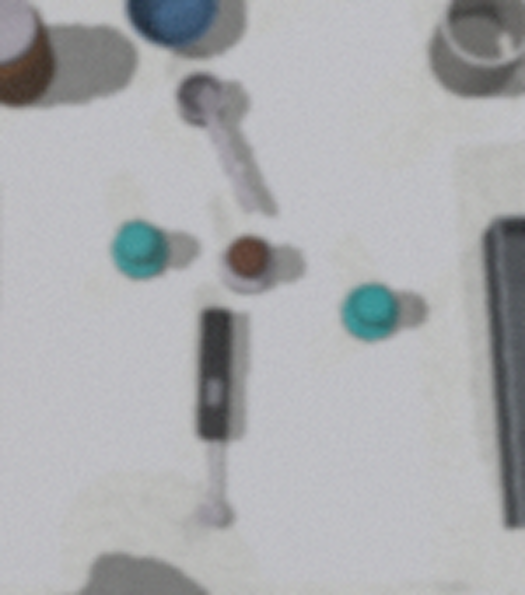

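The crop confirms both choices: brown knob on a steel foot at (248,262), all-black handle at (214,375). The scoop handle points away from the bowl. Next I refine the positions by height and colour masks, then move.

```bash
cat > m2.py <<'E'
from meas import P,I,box,cv2,np
for n in P:
    g=I[n].astype(int); 
    m=box(n,.39,.545,-.02,.05,.017,.034)&(g.max(-1)<75); q=P[n][m]; print(n,'frother',len(q),cv2.minAreaRect(q[:,:2].astype(np.float32)))
    m=box(n,.53,.60,-.045,.02,.046,.064); q=P[n][m]; print('knob',len(q),cv2.minEnclosingCircle(q[:,:2].astype(np.float32)),q[:,2].max())
    m=box(n,.59,.70,-.06,.03,.02,.035); q=P[n][m]; print('handle',len(q),q[:,:2].mean(0),cv2.minAreaRect(q[:,:2].astype(np.float32)))
    m=box(n,.67,.75,-.02,.06,.02,.036); q=P[n][m]; print('cup',len(q),cv2.minEnclosingCircle(q[:,:2].astype(np.float32)))
    m=box(n,.37,.7,.2,.5,.012,.024); q=P[n][m]; print('lid',cv2.minAreaRect(q[:,:2].astype(np.float32)))
E
python3 m2.py | grep -v depthpt | tail -n +8
```

```text
top boxrim 516 0.0744 ((0.4689730405807495, -0.3230566084384918), (0.260994017124176, 0.2020879089832306), 2.3678243160247803)
scene frother 303 ((0.4738244414329529, 0.016096554696559906), (0.027829350903630257, 0.1113712266087532), 88.02472686767578)
knob 139 ((0.569460928440094, -0.013097184710204601), 0.01824040897190571) 0.05826158749202172
handle 196 [0.66032595 0.00231095] ((0.6588524580001831, 0.0019063428044319153), (0.09566818177700043, 0.01579728163778782), 25.76280403137207)
cup 209 ((0.7050105333328247, 0.01963203214108944), 0.03802436962723732)
lid ((0.5155861377716064, 0.3244295120239258), (0.21204088628292084, 0.27354082465171814), 88.9306411743164)
top frother 300 ((0.4694969058036804, 0.017680699005723), (0.02425776608288288, 0.11254211515188217), 89.32795715332031)
knob 110 ((0.5675550699234009, -0.009789058938622475), 0.017928222194314003) 0.0636689651575176
handle 119 [0.65544546 0.00370143] ((0.6552273035049438, 0.0035839807242155075), (0.09293925017118454, 0.012794402427971363), 23.410654067993164)
cup 98 ((0.7027581930160522, 0.024407556280493736), 0.037083640694618225)
lid ((0.5159541368484497, 0.3276430666446686), (0.21184147894382477, 0.2708520293235779), 89.08198547363281)
```

```bash
cat >> h.py <<'E'
BX=np.array([.469,-.3245]); BY=np.radians(2.5)
def b2w(x,y): c,s=np.cos(BY),np.sin(BY); return BX+[c*x-s*y,s*x+c*y]
def down(yaw,p):
    best=None; q=r.read_state()['joint_positions']
    for a in(yaw,yaw+np.pi):
        o=[np.cos(a/2),np.sin(a/2),0,0]; j=r.solve_ik(p,o)
        if j is not None:
            c=abs(np.array(j)-q).max()
            if best is None or c<best[0]: best=(c,o)
    return best[1]
def st(m=''):
    s=r.read_state(); print(m,'t',round(s['time_s'],2),'w',round(s['grip_width'],4),'f',round(float(np.max(s['grip_force'])),1),'pos',np.round(s['eef_pos'],3),'F',np.round(s['contact_force'],1))
def pick(xy,yaw,z,op,force,hi=.16):
    command_gripper(op); p=[*xy,z+.08]; o=down(yaw,p); r.reach(p,o)
    print('hit',r.move_straight([*xy,z],speed=.12,max_force=15)); command_gripper(0,force); st('gripped'); r.move_straight([*xy,hi],speed=.25); st('lifted')
def place(xy,yaw,z,op,hi=.16):
    p=[*xy,hi]; o=down(yaw,p); r.reach(p,o)
    print('hit',r.move_straight([*xy,z],speed=.15,max_force=12)); st('down'); command_gripper(op); r.move_straight([*xy,hi],speed=.3); st('away')
E
python3 - <<'E'
from h import *
pick([.471,.017],np.radians(-1),.028,.06,40)
place(b2w(.0375,-.048),BY,.035,.045)
E
```

```text
hit False
gripped t 3.66 w 0.0278 f 39.9 pos [0.472 0.017 0.029] F [-0.6  0.7  5.3]
lifted t 4.33 w 0.0272 f 39.2 pos [0.47  0.017 0.159] F [ 0.2 -0.6 -1.5]
hit True
down t 6.54 w 0.0271 f 47.3 pos [ 0.507 -0.367  0.038] F [-0.1  2.6 -1.3]
away t 7.41 w 0.0449 f 0.0 pos [ 0.509 -0.371  0.161] F [-0.3 -0.5 -0.3]
```

```bash
python3 - <<'E'
from h import *
pick([.5685,-.0115],0,.044,.06,50)
place(b2w(-.085,0),BY,.050,.056,.18)
im,d,m=grab('top'); cv2.imwrite('pics/t2.png',cv2.resize(np.clip(im[80:260,200:440,::-1]*1.6,0,255).astype(np.uint8),None,fx=3,fy=3,interpolation=cv2.INTER_CUBIC))
E
```

```text
hit False
gripped t 10.23 w 0.0343 f 49.8 pos [ 0.569 -0.011  0.045] F [-1.5  1.   5.8]
lifted t 10.85 w 0.0345 f 50.2 pos [ 0.568 -0.011  0.159] F [-0.5  0.5 -4. ]
hit True
down t 13.1 w 0.0348 f 51.1 pos [ 0.384 -0.327  0.049] F [-1.1  0.   6.5]
away t 14.03 w 0.0563 f 0.0 pos [ 0.384 -0.328  0.18 ] F [ 0.6  0.8 -0.6]
```

View pics/t2.png

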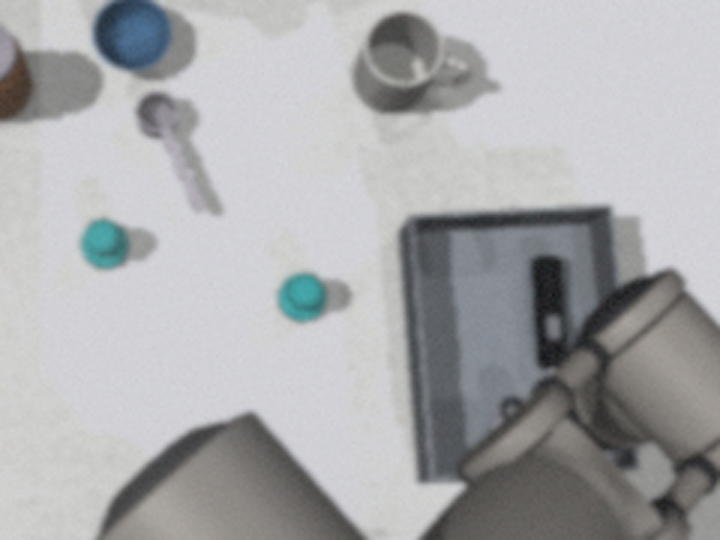

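The frother handle lies at (548,310) in the box, with the whisk towards the robot, as intended. The scoop is undisturbed. Next is the scoop.

```bash
python3 - <<'E'
from h import *
pick([.678,.0125],np.radians(24.6),.030,.045,50)
place(b2w(.003,.052),BY,.036,.03,.18)
p=[.516,.326,.18]; r.reach(p,down(np.radians(-1),p)); st()
im,d,m=grab('top'); cv2.imwrite('pics/t3.png',cv2.resize(np.clip(im[80:260,200:440,::-1]*1.6,0,255).astype(np.uint8),None,fx=3,fy=3,interpolation=cv2.INTER_CUBIC))
q=pts(d,m); q=q[(abs(q[...,0]-.469)<.1)&(abs(q[...,1]+.3245)<.08)]; print('max z in box',np.percentile(q[:,2],[95,99,99.9,100]))
E
```

```text
hit False
gripped t 17.23 w 0.0107 f 48.6 pos [0.678 0.013 0.031] F [-0.9  1.   4.4]
lifted t 17.9 w 0.0106 f 48.5 pos [0.677 0.013 0.158] F [ 0.   0.4 -1.8]
hit True
down t 20.09 w 0.0105 f 54.9 pos [ 0.469 -0.272  0.041] F [-0.2 -4.1  0.2]
away t 21.02 w 0.03 f 0.0 pos [ 0.47  -0.272  0.18 ] F [-0.2 -0.6 -0.7]
 t 23.18 w 0.0298 f 0.0 pos [0.517 0.325 0.18 ] F [ 0.   0.8 -0.7]
max z in box [0.03502338 0.05912971 0.06302715 0.06440484]
```

View pics/t3.png

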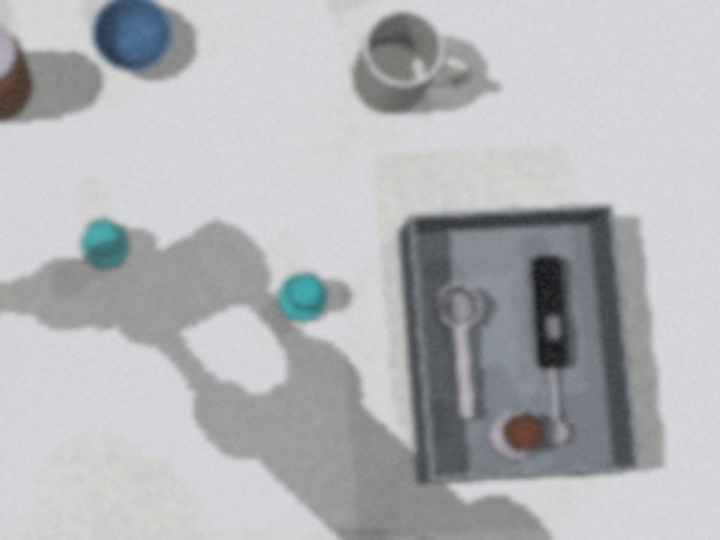

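All three are in the box and upright: scoop (462,350), tamper (520,435), frother (550,340). Nothing is higher than about 60 mm, so I'm moving on to the lid.

```bash
python3 - <<'E'
from h import *
pick([.516,.325],np.radians(-1),.047,.05,100,.22)
p=[*BX,.20]; r.reach(p,down(BY,p)); 
print('hit',r.move_straight([*BX,.135],speed=.1,max_force=25)); st()
print('hit',r.move_straight([*BX,.114],speed=.03,max_force=12)); st()
im,d,m=grab('scene')
cv2.imwrite('pics/s4.png',cv2.resize(np.clip(im[130:290,40:240,::-1]*1.3,0,255).astype(np.uint8),None,fx=3.5,fy=3.5,interpolation=cv2.INTER_CUBIC))
E
```

```text
hit False
gripped t 25.1 w 0.0162 f 98.6 pos [0.517 0.325 0.048] F [-1.4 -0.   6.5]
lifted t 25.94 w 0.0163 f 97.8 pos [0.515 0.325 0.218] F [-1.1 -0.3 -3.6]
hit False
 t 29.07 w 0.0159 f 97.7 pos [ 0.469 -0.325  0.136] F [ 1.2 -0.9 -3. ]
hit True
 t 29.7 w 0.0161 f 98.6 pos [ 0.469 -0.324  0.115] F [-0.4  0.2  4.4]
```

View pics/s4.png

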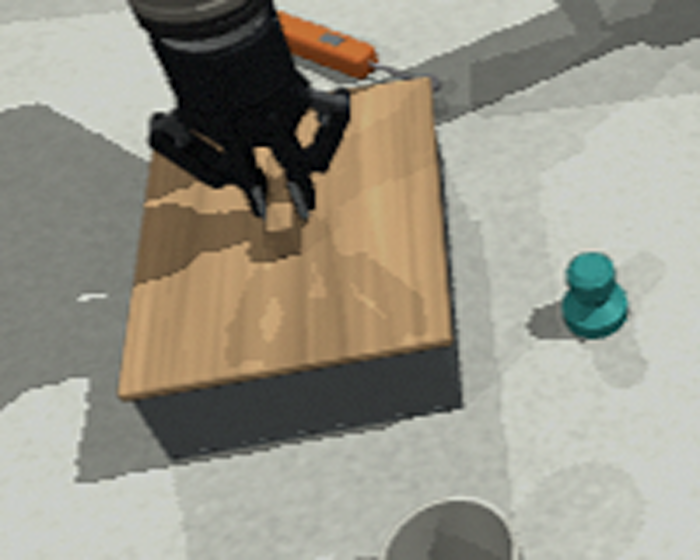

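The lid covers the box with its front edge resting on the rim from (130,395) to (450,345), at the expected closed height. I'll release it, retreat and check that it is flat.

```bash
python3 - <<'E'
from h import *
command_gripper(.05); r.move_straight([*BX,.22],speed=.2); p=[.4,.25,.25]; r.reach(p,down(0,p)); st()
for n in('scene','top'):
    im,d,m=grab(n); q=pts(d,m).reshape(-1,3)
    s=q[(abs(q[:,0]-.469)<.15)&(abs(q[:,1]+.3245)<.13)&(q[:,2]>.075)&(q[:,2]<.095)]
    A=np.c_[s[:,:2]-BX,np.ones(len(s))]; 
    for _ in range(3):
        c=np.linalg.lstsq(A,s[:,2],rcond=None)[0]; k=abs(A@c-s[:,2])<.004; A,s=A[k],s[k]
    print(n,'plane slope,z',c.round(4),cv2.minAreaRect(s[:,:2].astype(np.float32)))
E
```

```text
t 32.93 w 0.0503 f 0.0 pos [0.4   0.249 0.25 ] F [0.6 0.4 0.7]
scene plane slope,z [ 0.0006 -0.0001  0.0848] ((0.4680272936820984, -0.32547593116760254), (0.2737239897251129, 0.20971041917800903), 2.616081714630127)
top plane slope,z [0.0002 0.0004 0.085 ] ((0.4669869542121887, -0.32264837622642517), (0.2702070474624634, 0.21077054738998413), 2.2455661296844482)
```

The lid is flat, with its top at 85 mm as expected when seated, and it is aligned with the box.

```bash
python3 -c "
from h import *
print(r.finish_job())"
```

```text
the job is handed in; nothing more can be done
None
```

The tamper, scoop and frother are in the box, the lid measures flat and seated, the bystanders were not touched, and the job was handed in at about 33 s (no verdict was returned).

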